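Walk the die block round to the drilling fence

TASK

The heavy die block was set down on the drilling plate the wrong way round. Without lifting it, walk it round where it stands by nudging its corners with the fingertips until its brass-faced side looks at the fence, and only then push it home, so that the whole brass face lies flat against the fence. Do not let the block touch the fence before it has been turned to face it, keep it on the plate, and leave the other things where they are.

Things in the scene. Friction and masses are not known exactly. Their poses are not given: they have to be found in the camera images.
- plate: Fixed T-slotted cast-iron drilling plate, 400 (x) x 560 (y) x 20 mm, on the bench. Origin under its centre; its flat top, on which the block slides, is 20 mm above the bench (world z = 0.020). Its five 12 mm T-slots run along its x and do not hinder sliding. x points away from the robot.
- fence: Fixed bright steel bar, 40 (x) x 300 (y) x 20 mm high, bolted across the far part of the plate with two hex nuts that stand 20 mm above the bar, 100 mm left and right of its middle. Origin: centre of its underside, on the plate's top. x points away from the robot, across the bar; y along it. Its working face looks to -x, towards the robot.
- fence_face (a point): Middle of the fence's working face, at its foot on the plate's top. Same axes as the fence: the face is this frame's plane x = 0, and spans y = -150 to +150 mm.
- block: Loose heavy solid steel die block with a brass strip, 90 (x, brass included) x 100 (y) x 30 mm high, about 2.1 kg, lying flat on the plate; too wide to be pinched. It takes some 5 to 12 N to slide it. Origin: centre of its underside. Its +x side is the brass-faced side (12 mm thick brass strip along the whole side, seen as a gold band from above), the other three sides are bare steel. At the start the brass looks away from the fence, 100 to 180 degrees round.
- brass_mid (a point): Middle of the outer face of the block's brass strip, at the bottom edge: block frame (45, 0, 0) mm. Same axes as the block.
- brass_left (a point): Bottom corner of the brass face at the block's +y end: block frame (45, 50, 0) mm. Same axes as the block.
- brass_right (a point): Bottom corner of the brass face at the block's -y end: block frame (45, -50, 0) mm. Same axes as the block.
- oil_bottle: standing yellow oil bottle with a red cap, 52 mm wide, 140 mm tall, on the plate left of the block. A bystander: leave it alone. Origin at its underside (centre)
- vee_block: dark steel V-block, 60 x 45 x 40 mm, on the plate at the near left. A bystander: leave it alone. Origin at its underside (centre)
- tap_wrench: steel bar-type tap wrench lying on the plate right of the block, 180 mm long, 22 mm wide, 18 mm high. A bystander: leave it alone. Origin at its underside (centre)
- step_block: black stepped clamping block, 28 x 64 x 48 mm, on the far right of the plate beside the fence end. A bystander: leave it alone. Origin at its underside (centre)
- hacksaw: hacksaw with a red handle lying on the bench to the right of the plate, about 400 mm long. A bystander: leave it alone. Origin at its underside
- hammer: hammer lying on the bench left of the plate. A bystander: leave it alone. Origin at its underside (centre)
- try_square: engineer's try square (100 x 130 mm) lying on the bench left of the plate. A bystander: leave it alone. Origin at its underside
Mind the look-alikes: they are no part of the job. Of the things that look like the block, the smallest one is meant.

How it is judged:
On the way, in this order (a step that is already met when the one before it is completed fails the run):
1. the block has been turned until its brass side faces the fence, within about 16 degrees (angle between the x axis of block and the x axis of fence, either way round below 0.28 rad and x of fence_face in the frame of block above 0.035 m), for 0.05 s.
2. the whole brass face lies flat against the fence, within 3 mm at both ends (x of each of brass_left, brass_right in the frame of fence_face above -0.003 m and y of brass_left in the frame of fence_face between -0.15 and 0.15 m and y of brass_right in the frame of fence_face between -0.15 and 0.15 m), for 0.2 s.
At the end, for the whole second after the job is handed in: The block lies still and flat on the plate with its brass side at the fence: both ends of the brass face are within 3 mm of the fence's working face and within the fence's length (all of step 1 and all of step 2 and linear speed of block below 0.005 m/s and height (world z) of block between 0.017 and 0.023 m and angle between block's own z axis and vertical below 0.05 rad); the robot touches nothing.
It fails at once if the block is lifted off the plate or tipped up (8 mm, 0.15 rad) (height (world z) of block above 0.028 m or angle between block's own z axis and vertical above 0.15 rad).
It fails at once if the block goes over the plate's edge: its centre leaves the plate (x of block in the frame of plate below -0.2 m or y of block in the frame of plate below -0.28 m or y of block in the frame of plate above 0.28 m or height (world z) of block below 0.012 m).
It fails at once if the block touches the fence before its brass side faces it (the middle of the brass face still more than 20 mm away) (contact force between block and fence above 1 N and x of brass_mid in the frame of fence_face below -0.02 m).
It fails at once if one of the other things is disturbed (moved more than 20 mm) (distance of any of oil_bottle, vee_block, tap_wrench, step_block, hacksaw, hammer, try_square from where it was at the start of the episode above 0.02 m).
It also fails if it takes over 72 s, if anything falls off the work surface, if the arm or the gripper's body presses on something with over 40 N, if the wrist force passes 120 N, or if a joint passes its speed limit or range.

ROBOT

A 7-joint arm with a two-finger parallel gripper is mounted at the origin on the work surface. World frame = base frame: x ahead of the robot, y to its left, z up, the work surface at z = 0. Lengths are in m, angles in rad, forces in N, time in s.
With the tool pointing down it reaches from about 0.425 to 0.875 m from the base axis. Payload 4.7 kg.
Tool frame: the origin (TCP) lies at the very end of the fingers, on their centre line; the grasp point (between the pads) lies 19 mm behind it; z points along the fingers, y is the direction in which the jaws open and shut (so a half turn about z gives the same grasp; the last joint's range is limited). The gripper opens to 87 mm and grips with 3 to 60 N. Pads are 19 mm wide; open, the fingers measure 117 mm over their backs; the gripper's body (75 mm by 190 mm) begins 51 mm behind the grasp point.
Start: joints at [1.323, 0.321, -0.07, 1.45, 0.023, 1.371, -0.057], TCP at [0.168, -0.628, 0.223] pointing down, gripper open.
Joint ranges: [-2.86, 2.86], [-0.3, 2.09], [-1.38, 1.24], [0.06, 2.45], [-1.56, 4.7], [0.09, 2.05], [-2.69, 2.69]. Speed limits (rad/s): [2.57, 2.57, 3.14, 3.14, 3.14, 3.14, 3.14].

INTERFACE

Orientations are given as a rotation vector (axis times angle).
In Python, from bench import ctrl, get_image, camera_info gives the robot as it stands.
- The arm moves only by the tool carry_out, never from a script. Its argument "commands" is a list of rows, each an object of numbers: "tx", "ty", "tz": the shift along the tool's x, y, z in m; "rx", "ry", "rz": the turn, a rotation vector about the tool's x, y, z in rad; "jaw": the opening, from 0 (shut) to 1 (fully open). In form: [{"tx": .., "ty": .., "tz": .., "rx": .., "ry": .., "rz": .., "jaw": ..}, ...]. A call has 1 to 12 rows; each row is the pose to reach, as a shift and turn from the pose commanded when the call began, along the tool's axes at that moment; what a row does not reach only later rows make up. A row lasts 1/8 s, in which the tool goes at most 62.5 mm and 10.7 degrees, less where a joint would pass 70% of its speed; a pose out of reach is approached as far as the arm can. A call with a gripper value outside its range is refused whole. The fingers move at their own pace and stop on an object; "grip_force" is the grip in N (left out, the last holds). Time passes only in rows, so rows that repeat a pose let the fingers close. It gives the time, the measured TCP pose, the force and the opening at its end, in the units of the state.
- ctrl.get_state(): the state, without advancing time (a new reading comes with each control period).
- get_image(name): name is "scene" or "top"; returns the picture (420x560x3 uint8, red, green, blue); there is no depth.
- camera_info(name): a dict with "intrinsics" (3x3 intrinsics, pixels), "R" (3x3) and "t" (3): a world point X has camera coordinates R X + t. Camera axes: x right, y down, z forward; pixel columns grow to the right and rows downward; lengths in m; the calibration is good to about 2 mm. A picture is of the moment at which its call begins. camera_info takes no time and is no camera call.
- ctrl.close_job(): hands the job in, once; it reports no verdict.
The state is a dict: "time": time; "joint_positions": joint angles; "qd": joint speeds; "joint_torque": joint torques, N m; "position": TCP position; "tool_rot": TCP orientation; "ft_force": force on the tool from outside, world axes, zero at the start; "torque": the same for the moment, N m; "grip_width": opening from 0.0 (shut) to 1.0 (fully open).
Only numpy, scipy, OpenCV 4.12 (cv2) and the standard library are available. Lean on these libraries where they do the work, as an engineer would, in place of code of your own. Each camera call takes 0.05 s, during which the arm holds its last target.

## Working session

There is one attempt and no reset: what is moved stays moved. The work goes in short steps, Python scripts to look and compute and a tool call to move; the robot and the scene stay as the last step left them, time stands still between calls to the robot, and variables do not carry over. Pictures are saved under pics/ and viewed, and the job is handed in when it is done.

Besides the shell and the picture viewer there is one more tool, called after "Request:" as name(argument=value, ...) on one line, values as JSON. carry_out: Moves the arm, as the interface text tells. Its arguments: {"type":"object","properties":{"commands":{"type":"array"},"grip_force":{"type":"number"}},"required":["commands"]}

```bash
mkdir -p pics
python3 - <<'E'
from bench import ctrl,get_image,camera_info
import cv2
for n in("scene","top"):
    im=get_image(n); cv2.imwrite(f"pics/{n}0.png",im[:,:,::-1])
    c=camera_info(n); print(n,c["intrinsics"],c["R"],c["t"])
s=ctrl.get_state(); print(s["time"],s["position"],s["tool_rot"],s["grip_width"],s["ft_force"])
E
```

```text
scene [[447.68844117   0.         282.709016  ]
 [  0.         447.68844117 207.11507046]
 [  0.           0.           1.        ]] [[ 0.68930385  0.72446687 -0.00282234]
 [ 0.4832767  -0.46271548 -0.74319446]
 [-0.5397257   0.51092283 -0.66906952]] [-0.34759498 -0.16263166  1.64786603]
top [[543.18924401   0.         280.84711013]
 [  0.         543.18924401 207.54808139]
 [  0.           0.           1.        ]] [[ 0.01871039 -0.99982362 -0.00162563]
 [-0.99039498 -0.01831112 -0.13704921]
 [ 0.13699527  0.00417426 -0.99056291]] [0.03562731 0.45148791 1.71336557]
0.1 [ 0.16808503 -0.62737778  0.22157861] [-3.11303254e+00 -4.09963081e-01  4.83317335e-04] 1.0027628826291237 [ 0.38783709 -0.4302416   0.25381471]
```

View pics/scene0.png

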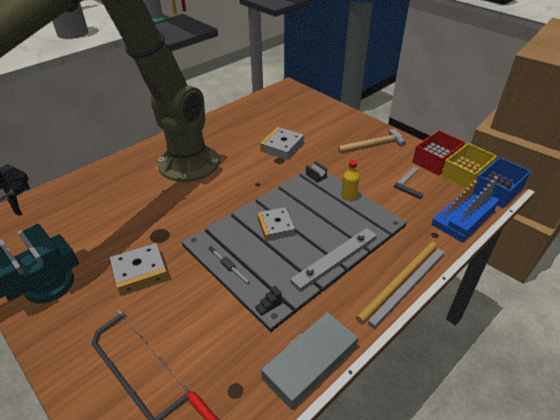

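View pics/top0.png

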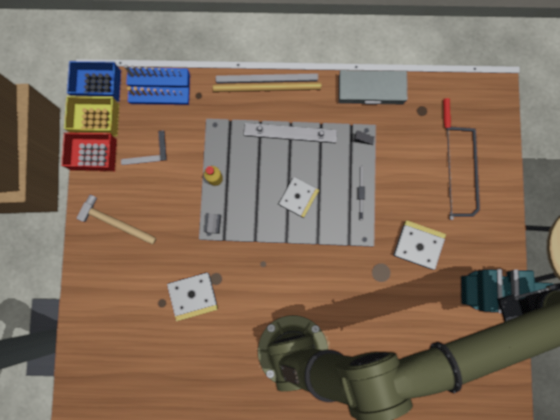

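Look-alikes in the top view are the die block on the plate at (299,196), the larger one on the bench at right (420,245), and the larger one on the bench at left (192,297). I choose the one on the plate because it is the smallest, and I'll check that in a crop.

```bash
cat > h.py <<'E'
import numpy as np,cv2
from bench import ctrl,get_image,camera_info
def ray(n,u,v,z):
    c=camera_info(n);K=np.array(c["intrinsics"]);R=np.array(c["R"]);t=np.array(c["t"])
    d=R.T@np.linalg.inv(K)@np.array([u,v,1.]);o=-R.T@t
    return o+d*(z-o[2])/d[2]
def proj(n,X):
    c=camera_info(n);p=np.array(c["intrinsics"])@(np.array(c["R"])@np.array(X)+np.array(c["t"]));return p[:2]/p[2]
E
python3 - <<'E'
from h import *
im=cv2.imread("pics/top0.png")
cv2.imwrite("pics/crop0.png",cv2.resize(im[100:255,190:390],None,fx=4,fy=3.85,interpolation=cv2.INTER_CUBIC) if 0 else cv2.resize(im[110:260,195:395],None,fx=4,fy=4,interpolation=cv2.INTER_CUBIC))
E
```

```text
(no output)
```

View pics/crop0.png

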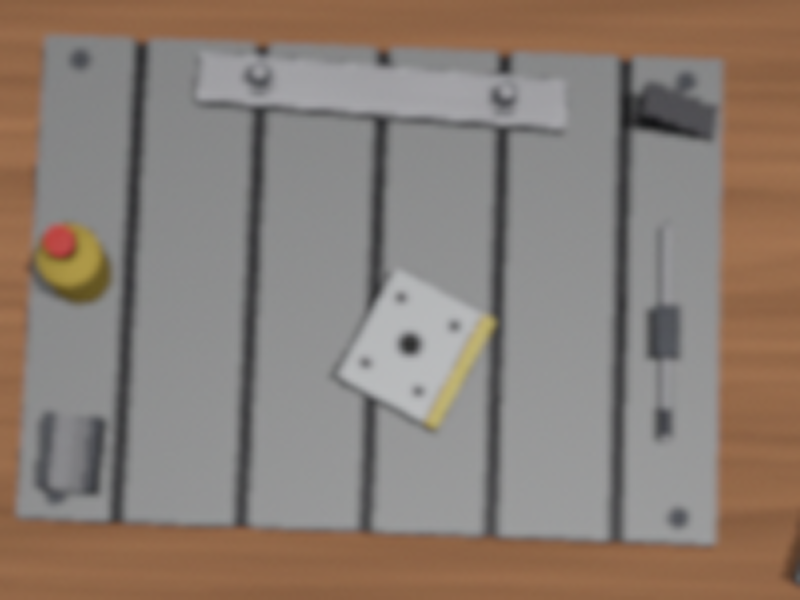

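```bash
cat >> h.py <<'E'
def fence():
    # corner pixels of fence top (crop0), z=.040
    P=[(203,50),(568,78),(565,131),(195,103)]
    return [ray("top",195+u/4-.4,110+v/4-.4,.040) for u,v in P]
def block(im,roi=None,verbose=False):
    """im RGB top. returns centre xy, yaw of brass normal (world)"""
    hsv=cv2.cvtColor(im,cv2.COLOR_RGB2HSV)
    m=((hsv[...,2]>172)&(hsv[...,1]<60))
    y=((hsv[...,0]>15)&(hsv[...,0]<35)&(hsv[...,1]>70)&(hsv[...,2]>130))
    a=np.zeros(m.shape,bool)
    x0,x1,y0,y1=roi or (225,360,138,245)
    a[y0:y1,x0:x1]=1
    full=((m|y)&a).astype(np.uint8)
    full=cv2.morphologyEx(full,cv2.MORPH_CLOSE,np.ones((5,5)))
    n,l,st,ce=cv2.connectedComponentsWithStats(full)
    return m,y&a,full,l,st
E
python3 - <<'E'
from h import *
for p in fence(): print(p.round(4))
im=cv2.imread("pics/top0.png")[:,:,::-1].copy()
hsv=cv2.cvtColor(im,cv2.COLOR_RGB2HSV)
for u,v in((290,190),(310,185),(305,200),(270,190),(331,172),(307,210),(290,132)): print(u,v,im[v,u],hsv[v,u])
for c in((398,270),(495,318),(435,428),(335,375)): print(ray("top",195+c[0]/4-.4,110+c[1]/4-.4,.05).round(4))
for c in((45,37),(722,60),(716,543),(17,516)): print('plate',ray("top",195+c[0]/4-.4,110+c[1]/4-.4,.02).round(4))
E
```

```text
[0.7291 0.1652 0.04  ]
[ 0.711  -0.1329  0.04  ]
[ 0.6666 -0.1307  0.04  ]
[0.6845 0.1705 0.04  ]
290 190 [183 184 185] [105   3 185]
310 185 [159 161 162] [100   5 162]
305 200 [185 187 188] [100   4 188]
270 190 [144 145 145] [ 90   2 145]
331 172 [144 144 145] [120   2 145]
307 210 [174 166 122] [ 25  76 174]
290 132 [160 160 163] [120   5 163]
[0.5473 0.0034 0.05  ]
[ 0.5098 -0.0746  0.05  ]
[ 0.4205 -0.0279  0.05  ]
[0.4615 0.0521 0.05  ]
plate [0.7438 0.2976 0.02  ]
plate [ 0.7344 -0.2618  0.02  ]
plate [ 0.3357 -0.255   0.02  ]
plate [0.3469 0.3052 0.02  ]
```

```bash
cat > h2.py <<'E'
from h import *
def pose(im,roi=(225,345,141,245)):
    hsv=cv2.cvtColor(im,cv2.COLOR_RGB2HSV)
    x0,x1,y0,y1=roi
    a=np.zeros(im.shape[:2],bool);a[y0:y1,x0:x1]=1
    yel=(hsv[...,0]>15)&(hsv[...,0]<35)&(hsv[...,1]>45)&(hsv[...,2]>110)&a
    full=(((hsv[...,2]>155)&(hsv[...,1]<60)&a)|yel).astype(np.uint8)
    full=cv2.morphologyEx(full,cv2.MORPH_CLOSE,np.ones((7,7)))
    full=cv2.morphologyEx(full,cv2.MORPH_OPEN,np.ones((3,3)))
    c=max(cv2.findContours(full,0,1)[0],key=cv2.contourArea)
    w=np.array([ray("top",u,v,.05)[:2] for u,v in c[:,0]],np.float32)
    r=cv2.minAreaRect(w*1000); b=cv2.boxPoints(r)/1000
    v,u=np.nonzero(yel); yc=ray("top",u.mean(),v.mean(),.05)[:2]
    cen=np.array(r[0])/1000
    e=[(b[i]+b[(i+1)%4])/2 for i in range(4)]
    k=min(range(4),key=lambda i:np.linalg.norm(e[i]-yc))
    d=e[k]-cen; th=np.arctan2(d[1],d[0])
    return cen,np.degrees(th),np.array(r[1]),b,yel.sum()
def look(tag,crop=True):
    im=get_image("top"); cv2.imwrite(f"pics/{tag}.png",cv2.resize(im[100:260,190:390,::-1],None,fx=3.5,fy=3.5,interpolation=cv2.INTER_CUBIC))
    return im
def show(tag):
    im=look(tag); s=ctrl.get_state()
    print("t",s["time"],"tcp",s["position"].round(4),"rot",s["tool_rot"].round(3),"f",s["ft_force"].round(1))
    c,th,sz,b,n=pose(im); print("cen",c.round(4),"yaw",round(th,1),"size",sz.round(1),"yel",n)
    R=np.array([[np.cos(np.radians(th)),-np.sin(np.radians(th))],[np.sin(np.radians(th)),np.cos(np.radians(th))]])
    for nm,p in dict(bL=(45,50),bR=(45,-50),kL=(-45,50),kR=(-45,-50)).items(): print(nm,(c+R@np.array(p)/1000).round(4))
E
python3 - <<'E'
from h2 import *
im=cv2.imread("pics/top0.png")[:,:,::-1].copy()
c,th,sz,b,n=pose(im);print(c,th,sz,b.round(4).tolist(),n)
for p in [(565,131),(195,103)]: print("fence foot",ray("top",195+p[0]/4-.4,110+p[1]/4-.4,.02).round(4))
for n in("top","scene"):print(n,proj(n,[.168,-.628,.223]))
for u,v in((490,290),(470,290),(361,190),(212,173)): print(ray("top",u,v,.03).round(3))
E
```

```text
[ 0.483849   -0.01330423] -117.70899500176836 [ 91.88444519 102.39395142] [[0.4171999990940094, -0.03020000085234642], [0.5077999830245972, -0.07779999822378159], [0.5504999756813049, 0.003599999938160181], [0.45989999175071716, 0.05119999870657921]] 129
fence foot [ 0.6719 -0.1326  0.02  ]
fence foot [0.69  0.172 0.02 ]
top [520.07919791 303.06857799]
scene [ -0.36198529 224.99237525]
[ 0.201 -0.619  0.03 ]
[ 0.2   -0.556  0.03 ]
[ 0.513 -0.214  0.03 ]
[0.56  0.269 0.03 ]
```

Request:
carry_out(commands=[{"rz": 0.1309, "jaw": 0}, {"rz": 0.2619, "jaw": 0}, {"rz": 0.2619, "jaw": 0}])

```text
invalid input
```

Request:
carry_out(commands=[{"tx": 0, "ty": 0, "tz": -0.03, "rx": 0, "ry": 0, "rz": 0.1309, "jaw": 0}, {"tx": 0, "ty": 0, "tz": -0.06, "rx": 0, "ry": 0, "rz": 0.2619, "jaw": 0}, {"tx": 0, "ty": 0, "tz": -0.06, "rx": 0, "ry": 0, "rz": 0.2619, "jaw": 0}])

```text
time: 0.48
position: [0.1686, -0.629, 0.2851]
tool_rot: [3.137, 0.0, 0.002]
ft_force: [0.0, 0.7, -0.2]
grip_width: 0.744
```

Request:
carry_out(commands=[{"tx": 0.04, "ty": -0.06, "tz": 0, "rx": 0, "ry": 0, "rz": 0, "jaw": 0}, {"tx": 0.07, "ty": -0.11, "tz": 0, "rx": 0, "ry": 0, "rz": 0, "jaw": 0}, {"tx": 0.1, "ty": -0.16, "tz": 0, "rx": 0, "ry": 0, "rz": 0, "jaw": 0}, {"tx": 0.13, "ty": -0.21, "tz": 0, "rx": 0, "ry": 0, "rz": 0, "jaw": 0}, {"tx": 0.16, "ty": -0.26, "tz": 0, "rx": 0, "ry": 0, "rz": 0, "jaw": 0}, {"tx": 0.19, "ty": -0.31, "tz": 0.0, "rx": 0, "ry": 0, "rz": 0, "jaw": 0}, {"tx": 0.22, "ty": -0.36, "tz": 0.02, "rx": 0, "ry": 0, "rz": 0, "jaw": 0}, {"tx": 0.25, "ty": -0.41, "tz": 0.05, "rx": 0, "ry": 0, "rz": 0, "jaw": 0}, {"tx": 0.28, "ty": -0.46, "tz": 0.08, "rx": 0, "ry": 0, "rz": 0, "jaw": 0}, {"tx": 0.3, "ty": -0.5, "tz": 0.1, "rx": 0, "ry": 0, "rz": 0, "jaw": 0}, {"tx": 0.315, "ty": -0.52, "tz": 0.11, "rx": 0, "ry": 0, "rz": 0, "jaw": 0}, {"tx": 0.315, "ty": -0.52, "tz": 0.12, "rx": 0, "ry": 0, "rz": 0, "jaw": 0}])

```text
time: 1.98
position: [0.4831, -0.1056, 0.1609]
tool_rot: [-3.14, -0.009, 0.003]
ft_force: [0.0, -0.7, 0.8]
grip_width: 0.007
```

Request:
carry_out(commands=[{"tx": 0, "ty": 0, "tz": 0.06, "rx": 0, "ry": 0, "rz": 0, "jaw": 0}, {"tx": 0, "ty": 0, "tz": 0.115, "rx": 0, "ry": 0, "rz": 0, "jaw": 0}, {"tx": 0, "ty": 0, "tz": 0.13, "rx": 0, "ry": 0, "rz": 0, "jaw": 0}, {"tx": 0.004, "ty": -0.008, "tz": 0.13, "rx": 0, "ry": 0, "rz": 0, "jaw": 0}, {"tx": 0.008, "ty": -0.016, "tz": 0.13, "rx": 0, "ry": 0, "rz": 0, "jaw": 0}, {"tx": 0.011, "ty": -0.023, "tz": 0.13, "rx": 0, "ry": 0, "rz": 0, "jaw": 0}, {"tx": 0.014, "ty": -0.03, "tz": 0.13, "rx": 0, "ry": 0, "rz": 0, "jaw": 0}, {"tx": 0.018, "ty": -0.037, "tz": 0.13, "rx": 0, "ry": 0, "rz": 0, "jaw": 0}, {"tx": 0.022, "ty": -0.044, "tz": 0.13, "rx": 0, "ry": 0, "rz": 0, "jaw": 0}, {"tx": 0.027, "ty": -0.051, "tz": 0.13, "rx": 0, "ry": 0, "rz": 0, "jaw": 0}, {"tx": 0.032, "ty": -0.057, "tz": 0.13, "rx": 0, "ry": 0, "rz": 0, "jaw": 0}])

```text
time: 3.35
position: [0.5168, -0.0547, 0.0343]
tool_rot: [3.136, -0.004, 0.004]
ft_force: [-1.3, -7.9, 4.7]
grip_width: 0.004
```

Run:
```python
from h2 import *
show("p1"); im=get_image("scene"); cv2.imwrite("pics/s1.png",cv2.resize(im[120:330,160:430,::-1],None,fx=2.8,fy=2.8))
```

```text
t 3.4 tcp [ 0.5177 -0.0533  0.0344] rot [ 3.137e+00 -2.000e-03  6.000e-03] f [ 1.7 -6.   1.2]
cen [ 0.4148 -0.0284] yaw 0.9 size [143.6  47.3] yel 200
bL [0.4591 0.0223]
bR [ 0.4606 -0.0777]
kL [0.3691 0.021 ]
kR [ 0.3706 -0.079 ]
```

View pics/p1.png

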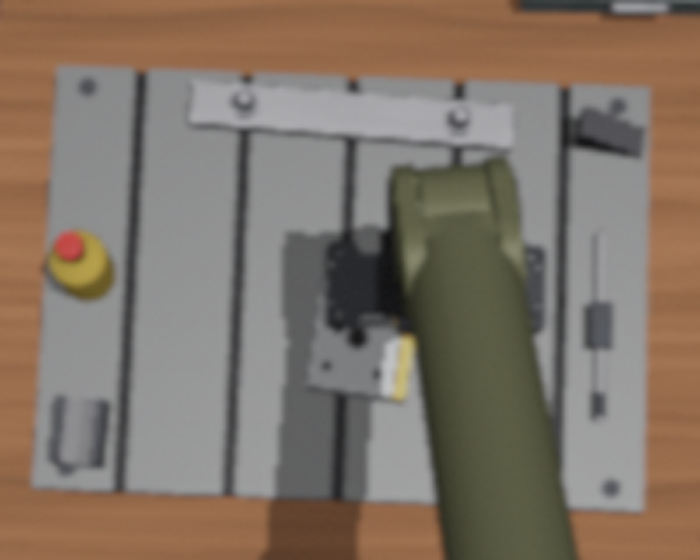

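View pics/s1.png

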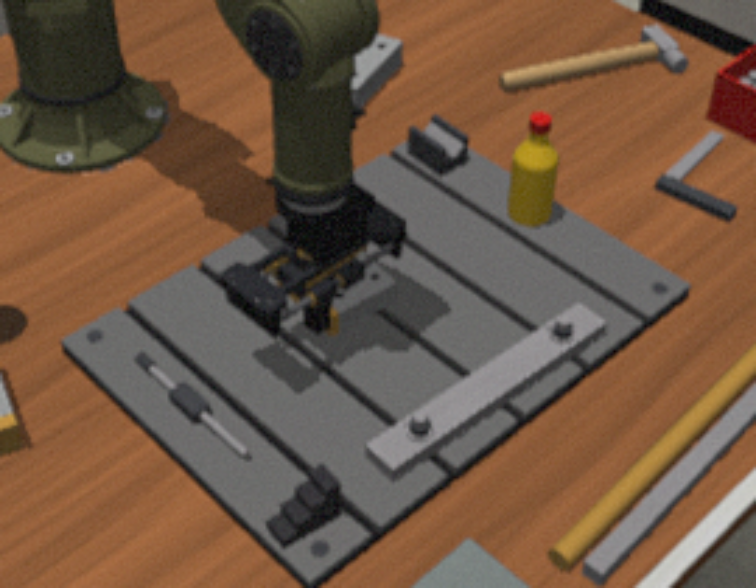

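The scene and top views show the brass now looking to -y, with its near corner at about (307,215) px in the full top view. That puts the yaw near -96° with the contact close to the brass_left end. I'll continue the same push.

Request:
carry_out(commands=[{"tx": -0.002, "ty": 0.005, "tz": 0, "rx": 0, "ry": 0, "rz": 0, "jaw": 0}, {"tx": -0.003, "ty": 0, "tz": 0, "rx": 0, "ry": 0, "rz": 0, "jaw": 0}, {"tx": -0.002, "ty": -0.007, "tz": 0, "rx": 0, "ry": 0, "rz": 0, "jaw": 0}, {"tx": 0, "ty": -0.014, "tz": 0, "rx": 0, "ry": 0, "rz": 0, "jaw": 0}, {"tx": 0.002, "ty": -0.021, "tz": 0, "rx": 0, "ry": 0, "rz": 0, "jaw": 0}, {"tx": 0.004, "ty": -0.028, "tz": 0, "rx": 0, "ry": 0, "rz": 0, "jaw": 0}, {"tx": 0.005, "ty": -0.035, "tz": 0, "rx": 0, "ry": 0, "rz": 0, "jaw": 0}, {"tx": 0.005, "ty": -0.042, "tz": 0, "rx": 0, "ry": 0, "rz": 0, "jaw": 0}])

```text
time: 4.45
position: [0.5215, -0.0117, 0.0329]
tool_rot: [3.138, -0.002, 0.004]
ft_force: [2.4, -7.2, -0.7]
grip_width: 0.003
```

Run:
```python
from h2 import *
show("p2")
```

```text
t 4.5 tcp [ 0.5214 -0.01    0.0329] rot [ 3.139 -0.     0.004] f [ 2.8 -4.6 -1.4]
cen [ 0.4159 -0.0007] yaw 3.0 size [147.9  35.2] yel 123
bL [0.4583 0.0516]
bR [ 0.4635 -0.0483]
kL [0.3684 0.0469]
kR [ 0.3736 -0.053 ]
```

View pics/p2.png

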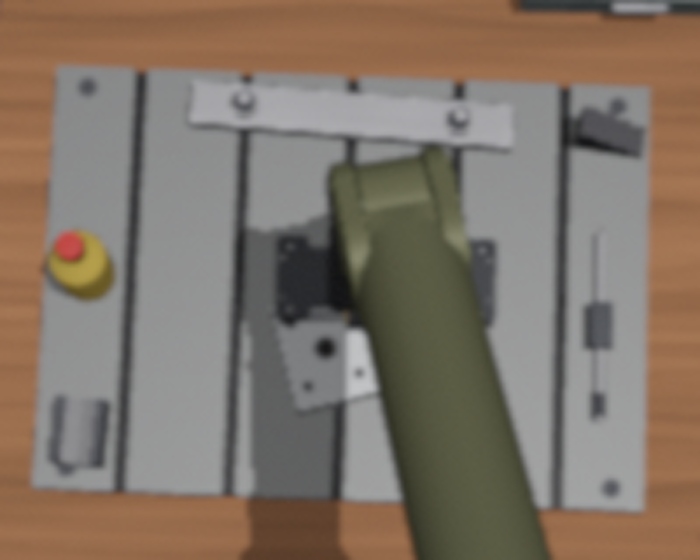

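Request:
carry_out(commands=[{"tx": 0.003, "ty": 0.004, "tz": 0, "rx": 0, "ry": 0, "rz": 0, "jaw": 0}, {"tx": 0.008, "ty": 0, "tz": 0, "rx": 0, "ry": 0, "rz": 0, "jaw": 0}, {"tx": 0.009, "ty": -0.007, "tz": 0, "rx": 0, "ry": 0, "rz": 0, "jaw": 0}, {"tx": 0.009, "ty": -0.014, "tz": 0, "rx": 0, "ry": 0, "rz": 0, "jaw": 0}, {"tx": 0.009, "ty": -0.021, "tz": 0, "rx": 0, "ry": 0, "rz": 0, "jaw": 0}, {"tx": 0.008, "ty": -0.028, "tz": 0, "rx": 0, "ry": 0, "rz": 0, "jaw": 0}, {"tx": 0.007, "ty": -0.035, "tz": 0, "rx": 0, "ry": 0, "rz": 0, "jaw": 0}, {"tx": 0.005, "ty": -0.041, "tz": 0, "rx": 0, "ry": 0, "rz": 0, "jaw": 0}, {"tx": 0.008, "ty": -0.02, "tz": 0, "rx": 0, "ry": 0, "rz": 0, "jaw": 0}, {"tx": 0.01, "ty": 0.03, "tz": 0, "rx": 0, "ry": 0, "rz": 0, "jaw": 0}, {"tx": 0.01, "ty": 0.09, "tz": 0, "rx": 0, "ry": 0, "rz": 0, "jaw": 0}, {"tx": 0.01, "ty": 0.13, "tz": 0, "rx": 0, "ry": 0, "rz": 0, "jaw": 0}])

```text
time: 6.0
position: [0.5302, -0.1409, 0.0325]
tool_rot: [3.142, -0.003, -0.0]
ft_force: [0.4, 0.6, -0.3]
grip_width: 0.009
```

Run:
```python
from h2 import *
show("p3")
```

```text
t 6.05 tcp [ 0.5297 -0.1474  0.0323] rot [ 3.138 -0.013 -0.   ] f [ 0.3 -5.3  0.2]
cen [0.4376 0.0527] yaw 1.4 size [185.8 120.8] yel 158
bL [0.4813 0.1037]
bR [0.4838 0.0038]
kL [0.3914 0.1016]
kR [0.3938 0.0016]
```

View pics/p3.png

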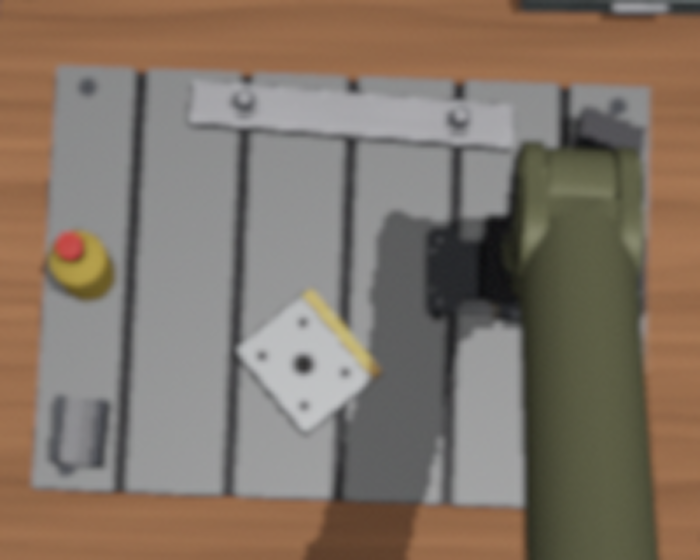

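Run:
```python
from h2 import *
P=dict(bL=(312,290),bR=(380,372),kR=(305,435),kL=(235,350))
W={k:ray("top",190+u/3.5-.4,100+v/3.5-.4,.05)[:2] for k,(u,v) in P.items()}
for k in W: print(k,W[k].round(4))
c=sum(W.values())/4; d=(W["bL"]+W["bR"]-W["kL"]-W["kR"]); e=(W["bL"]+W["kL"]-W["bR"]-W["kR"])
print(c,np.degrees(np.arctan2(d[1],d[0])),np.degrees(np.arctan2(e[1],e[0]))-90)
print(ctrl.get_state()["ft_force"])
```

```text
bL [0.529  0.0522]
bR [ 0.4545 -0.011 ]
kR [0.3957 0.0559]
kL [0.4723 0.1211]
[0.46286067 0.05456265] -49.64460448226497 -49.63342077379667
[ 0.28548937 -5.27521718  0.20925445]
```

The top view now shows the block clear, with brass corners at crop (312,290) and (380,372). Centre is about (.463,.055) and yaw about -50°. Next I push the corner by brass_right in +x.

Request:
carry_out(commands=[{"tx": -0.05, "ty": 0, "tz": 0, "rx": 0, "ry": 0, "rz": 0, "jaw": 0}, {"tx": -0.1, "ty": -0.01, "tz": 0, "rx": 0, "ry": 0, "rz": 0, "jaw": 0}, {"tx": -0.102, "ty": -0.06, "tz": 0, "rx": 0, "ry": 0, "rz": 0, "jaw": 0}, {"tx": -0.102, "ty": -0.1, "tz": 0, "rx": 0, "ry": 0, "rz": 0, "jaw": 0}, {"tx": -0.102, "ty": -0.11, "tz": 0, "rx": 0, "ry": 0, "rz": 0, "jaw": 0}, {"tx": -0.096, "ty": -0.114, "tz": 0, "rx": 0, "ry": 0, "rz": 0, "jaw": 0}, {"tx": -0.09, "ty": -0.117, "tz": 0, "rx": 0, "ry": 0, "rz": 0, "jaw": 0}, {"tx": -0.083, "ty": -0.119, "tz": 0, "rx": 0, "ry": 0, "rz": 0, "jaw": 0}, {"tx": -0.076, "ty": -0.121, "tz": 0, "rx": 0, "ry": 0, "rz": 0, "jaw": 0}, {"tx": -0.069, "ty": -0.124, "tz": 0, "rx": 0, "ry": 0, "rz": 0, "jaw": 0}, {"tx": -0.062, "ty": -0.127, "tz": 0, "rx": 0, "ry": 0, "rz": 0, "jaw": 0}, {"tx": -0.055, "ty": -0.13, "tz": 0, "rx": 0, "ry": 0, "rz": 0, "jaw": 0}])

```text
time: 7.55
position: [0.4737, -0.0122, 0.0317]
tool_rot: [3.138, -0.004, -0.007]
ft_force: [-3.6, -6.6, 0.5]
grip_width: 0.005
```

Run:
```python
from h2 import *
show("p4")
```

```text
t 7.6 tcp [ 0.4751 -0.0114  0.0319] rot [ 3.139 -0.004 -0.004] f [-1.  -4.8 -2.5]
cen [ 0.4009 -0.1345] yaw 0.2 size [124.3  44.4] yel 106
bL [ 0.4458 -0.0844]
bR [ 0.4461 -0.1844]
kL [ 0.3558 -0.0846]
kR [ 0.3561 -0.1846]
```

View pics/p4.png

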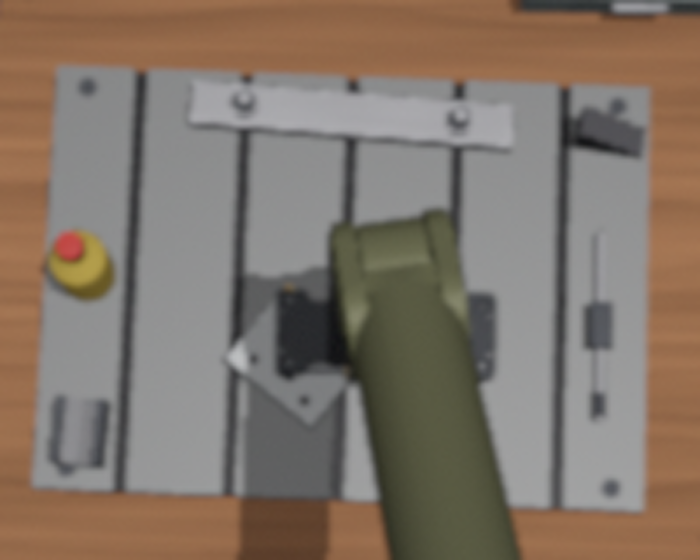

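Request:
carry_out(commands=[{"tx": 0.006, "ty": -0.002, "tz": 0, "rx": 0, "ry": 0, "rz": 0, "jaw": 0}, {"tx": 0.012, "ty": -0.004, "tz": 0, "rx": 0, "ry": 0, "rz": 0, "jaw": 0}, {"tx": 0.018, "ty": -0.007, "tz": 0, "rx": 0, "ry": 0, "rz": 0, "jaw": 0}, {"tx": 0.024, "ty": -0.01, "tz": 0, "rx": 0, "ry": 0, "rz": 0, "jaw": 0}, {"tx": 0.03, "ty": -0.014, "tz": 0, "rx": 0, "ry": 0, "rz": 0, "jaw": 0}, {"tx": 0.034, "ty": -0.017, "tz": 0, "rx": 0, "ry": 0, "rz": 0, "jaw": 0}, {"tx": 0.02, "ty": 0.0, "tz": 0, "rx": 0, "ry": 0, "rz": 0, "jaw": 0}, {"tx": 0.0, "ty": 0.05, "tz": 0, "rx": 0, "ry": 0, "rz": 0, "jaw": 0}, {"tx": -0.02, "ty": 0.1, "tz": 0, "rx": 0, "ry": 0, "rz": 0, "jaw": 0}, {"tx": -0.02, "ty": 0.12, "tz": 0, "rx": 0, "ry": 0, "rz": 0, "jaw": 0}])

```text
time: 8.85
position: [0.4541, -0.1322, 0.0324]
tool_rot: [3.141, -0.008, -0.001]
ft_force: [0.4, 0.7, 0.5]
grip_width: 0.002
```

Run:
```python
from h2 import *
show("p5")
```

```text
t 8.9 tcp [ 0.455  -0.1341  0.0326] rot [ 3.14e+00 -1.10e-02  1.00e-03] f [ 1.  -2.5  0.2]
cen [0.4347 0.0797] yaw -9.2 size [105.8 183.4] yel 163
bL [0.4871 0.1218]
bR [0.4711 0.0231]
kL [0.3983 0.1363]
kR [0.3822 0.0376]
```

View pics/p5.png

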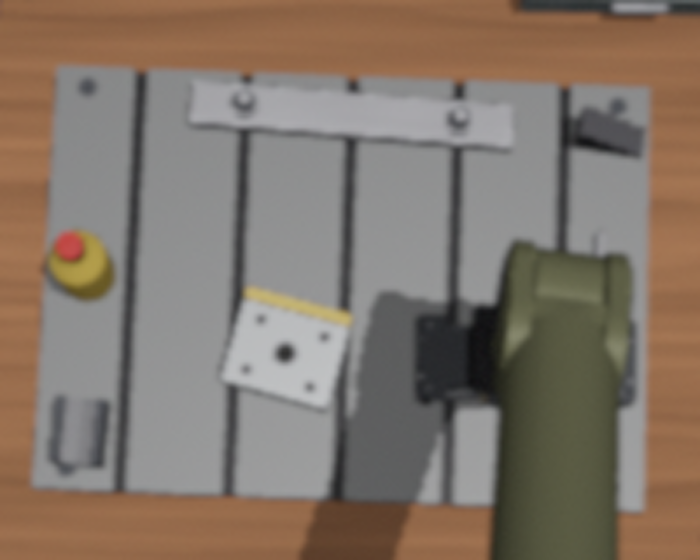

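```bash
cat >> h2.py <<'E'
def corners(bL,bR,kR,kL):
    W=[ray("top",190+u/3.5-.4,100+v/3.5-.4,.05)[:2] for u,v in (bL,bR,kR,kL)]
    for n,w in zip(("bL","bR","kR","kL"),W): print(n,w.round(4))
    d=W[0]+W[1]-W[2]-W[3]; e=W[0]+W[3]-W[1]-W[2]
    print(sum(W)/4,np.degrees(np.arctan2(d[1],d[0])),np.degrees(np.arctan2(e[1],e[0]))-90)
E
python3 - <<'E'
from h2 import *
corners((245,287),(352,318),(327,409),(220,380))
# fence near foot & top edges in this view
im=cv2.imread("pics/p5.png")
for p in((188,125),(513,149)): print(ray("top",190+p[0]/3.5-.4,100+p[1]/3.5-.4,.02).round(4))
E
```

```text
bL [0.5306 0.1134]
bR [0.5037 0.0152]
kR [0.4198 0.0365]
kL [0.4445 0.1341]
[0.4746462  0.07480405] -13.832406182219449 -14.770321783343405
[0.6901 0.1721 0.02  ]
[ 0.6725 -0.1337  0.02  ]
```

Yaw is about -14° against the fence's -3.4°, so the brass faces the fence. Next I go up and over to behind the back face, with the jaws open and parallel to the fence.

Request:
carry_out(commands=[{"tx": -0.01, "ty": 0, "tz": -0.05, "rx": 0, "ry": 0, "rz": 0, "jaw": 1}, {"tx": -0.02, "ty": -0.02, "tz": -0.09, "rx": 0, "ry": 0, "rz": 0.03, "jaw": 1}, {"tx": -0.035, "ty": -0.07, "tz": -0.09, "rx": 0, "ry": 0, "rz": 0.06, "jaw": 1}, {"tx": -0.045, "ty": -0.12, "tz": -0.09, "rx": 0, "ry": 0, "rz": 0.06, "jaw": 1}, {"tx": -0.053, "ty": -0.17, "tz": -0.09, "rx": 0, "ry": 0, "rz": 0.06, "jaw": 1}, {"tx": -0.053, "ty": -0.208, "tz": -0.09, "rx": 0, "ry": 0, "rz": 0.06, "jaw": 1}, {"tx": -0.053, "ty": -0.208, "tz": -0.09, "rx": 0, "ry": 0, "rz": 0.06, "jaw": 1}, {"tx": -0.053, "ty": -0.208, "tz": -0.05, "rx": 0, "ry": 0, "rz": 0.06, "jaw": 1}])

```text
time: 9.9
position: [0.4057, 0.0796, 0.0844]
tool_rot: [3.14, -0.093, 0.012]
ft_force: [-0.3, -0.6, -1.3]
grip_width: 0.839
```

Request:
carry_out(commands=[{"tx": -0.004, "ty": 0, "tz": 0.01, "rx": 0, "ry": 0, "rz": 0, "jaw": 1}, {"tx": -0.008, "ty": 0, "tz": 0.015, "rx": 0, "ry": 0, "rz": 0, "jaw": 1}, {"tx": -0.008, "ty": 0, "tz": 0.015, "rx": 0, "ry": 0, "rz": 0, "jaw": 1}])

```text
time: 10.28
position: [0.3944, 0.0794, 0.0679]
tool_rot: [3.14, -0.095, 0.001]
ft_force: [0.4, -0.2, -0.6]
grip_width: 0.992
```

Run:
```python
from h2 import *
show("p6"); im=get_image("scene"); cv2.imwrite("pics/s6.png",cv2.resize(im[120:330,160:430,::-1],None,fx=2.8,fy=2.8)); print(ctrl.get_state()["joint_positions"].round(3))
```

```text
t 10.325 tcp [0.3949 0.0794 0.0682] rot [ 3.14e+00 -9.50e-02  2.00e-03] f [0.5 0.1 0.6]
cen [ 0.3797 -0.1206] yaw 90.5 size [76.8 72.8] yel 266
bL [ 0.3293 -0.076 ]
bR [ 0.4293 -0.0752]
kL [ 0.3301 -0.166 ]
kR [ 0.4301 -0.1652]
[ 0.66  -0.053 -0.892  2.182 -0.048  0.992 -1.837]
```

View pics/p6.png

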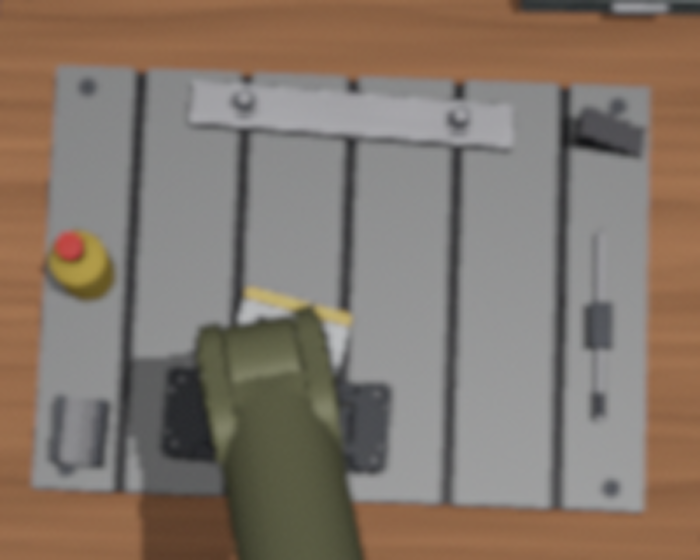

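View pics/s6.png

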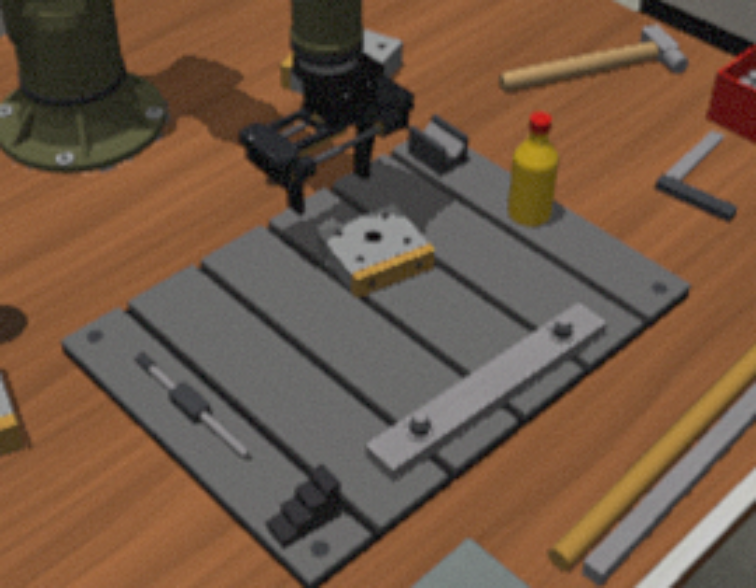

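Both fingers are clear behind the back face. I narrow the jaws to 0.7, descend and start the square push.

Request:
carry_out(commands=[{"tx": 0, "ty": 0, "tz": 0.01, "rx": 0, "ry": 0, "rz": 0, "jaw": 0.7}, {"tx": 0, "ty": 0, "tz": 0.035, "rx": 0, "ry": 0, "rz": 0, "jaw": 0.7}, {"tx": 0, "ty": 0, "tz": 0.035, "rx": 0, "ry": 0, "rz": 0, "jaw": 0.7}, {"tx": 0.008, "ty": 0, "tz": 0.035, "rx": 0, "ry": 0, "rz": 0, "jaw": 0.7}, {"tx": 0.016, "ty": 0, "tz": 0.035, "rx": 0, "ry": 0, "rz": 0, "jaw": 0.7}, {"tx": 0.024, "ty": 0, "tz": 0.035, "rx": 0, "ry": 0, "rz": 0, "jaw": 0.7}, {"tx": 0.032, "ty": 0, "tz": 0.035, "rx": 0, "ry": 0, "rz": 0, "jaw": 0.7}, {"tx": 0.04, "ty": 0, "tz": 0.035, "rx": 0, "ry": 0, "rz": 0, "jaw": 0.7}, {"tx": 0.05, "ty": 0, "tz": 0.035, "rx": 0, "ry": 0, "rz": 0, "jaw": 0.7}, {"tx": 0.06, "ty": 0, "tz": 0.035, "rx": 0, "ry": 0, "rz": 0, "jaw": 0.7}, {"tx": 0.07, "ty": 0, "tz": 0.035, "rx": 0, "ry": 0, "rz": 0, "jaw": 0.7}, {"tx": 0.08, "ty": 0, "tz": 0.035, "rx": 0, "ry": 0, "rz": 0, "jaw": 0.7}])

```text
time: 11.88
position: [0.4695, 0.0746, 0.0313]
tool_rot: [3.138, -0.094, -0.017]
ft_force: [-12.4, 0.2, 5.0]
grip_width: 0.698
```

Run:
```python
from h2 import *
show("p7"); im=get_image("scene"); cv2.imwrite("pics/s7.png",cv2.resize(im[120:330,160:430,::-1],None,fx=2.8,fy=2.8)); print(ctrl.get_state()["grip_width"])
```

```text
t 11.925 tcp [0.472  0.0745 0.0315] rot [ 3.139 -0.095 -0.011] f [-4.3  0.2 -3.4]
cen [ 0.4054 -0.1204] yaw 90.2 size [133.2  72.6] yel 113
bL [ 0.3552 -0.0755]
bR [ 0.4552 -0.0753]
kL [ 0.3555 -0.1655]
kR [ 0.4555 -0.1653]
0.7012598133190867
```

View pics/p7.png

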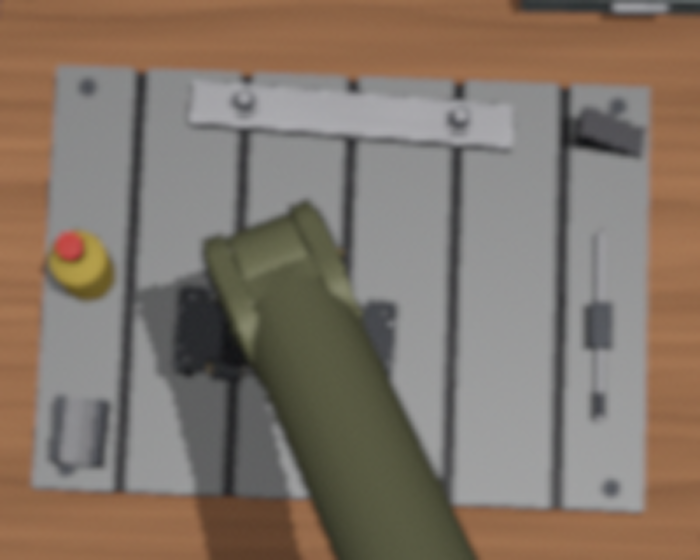

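View pics/s7.png

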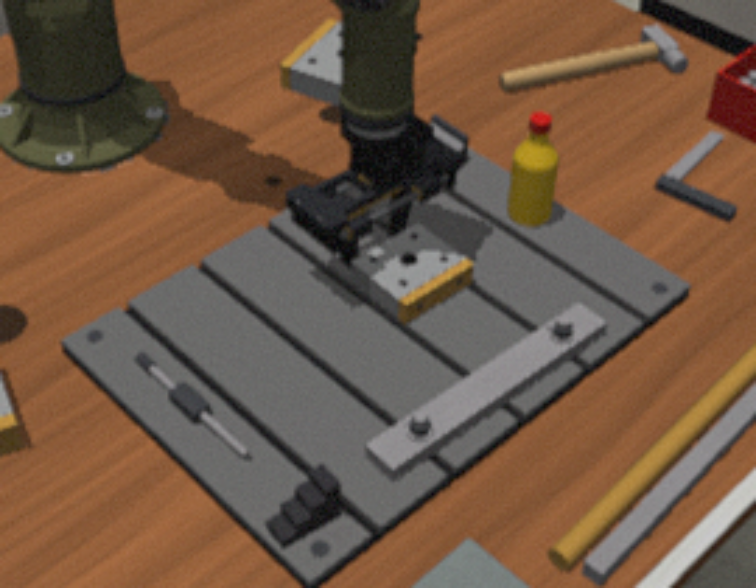

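The scene view shows the brass edge (405,318)-(470,265) parallel to the fence, with both fingers on the back face. I continue the push.

Request:
carry_out(commands=[{"tx": 0.008, "ty": 0, "tz": 0, "rx": 0, "ry": 0, "rz": 0, "jaw": 0.7}, {"tx": 0.016, "ty": 0, "tz": 0, "rx": 0, "ry": 0, "rz": 0, "jaw": 0.7}, {"tx": 0.024, "ty": 0, "tz": 0, "rx": 0, "ry": 0, "rz": 0, "jaw": 0.7}, {"tx": 0.032, "ty": 0, "tz": 0, "rx": 0, "ry": 0, "rz": 0, "jaw": 0.7}, {"tx": 0.04, "ty": 0, "tz": 0, "rx": 0, "ry": 0, "rz": 0, "jaw": 0.7}, {"tx": 0.048, "ty": 0, "tz": 0, "rx": 0, "ry": 0, "rz": 0, "jaw": 0.7}, {"tx": 0.056, "ty": 0, "tz": 0, "rx": 0, "ry": 0, "rz": 0, "jaw": 0.7}, {"tx": 0.064, "ty": 0, "tz": 0, "rx": 0, "ry": 0, "rz": 0, "jaw": 0.7}, {"tx": 0.072, "ty": 0, "tz": 0, "rx": 0, "ry": 0, "rz": 0, "jaw": 0.7}, {"tx": 0.08, "ty": 0, "tz": 0, "rx": 0, "ry": 0, "rz": 0, "jaw": 0.7}, {"tx": 0.088, "ty": 0, "tz": 0, "rx": 0, "ry": 0, "rz": 0, "jaw": 0.7}, {"tx": 0.094, "ty": 0, "tz": 0, "rx": 0, "ry": 0, "rz": 0, "jaw": 0.7}])

```text
time: 13.48
position: [0.5638, 0.0694, 0.0313]
tool_rot: [3.139, -0.094, -0.016]
ft_force: [-12.0, 0.2, 6.6]
grip_width: 0.699
```

Run:
```python
from h2 import *
im=get_image("scene"); cv2.imwrite("pics/s8.png",cv2.resize(im[180:310,270:430,::-1],None,fx=4.6,fy=4.6,interpolation=cv2.INTER_CUBIC)); s=ctrl.get_state();print(s["position"],s["ft_force"])
```

```text
[0.56500065 0.0693074  0.03136082] [-6.18427181  0.56309273 -0.85001766]
```

View pics/s8.png

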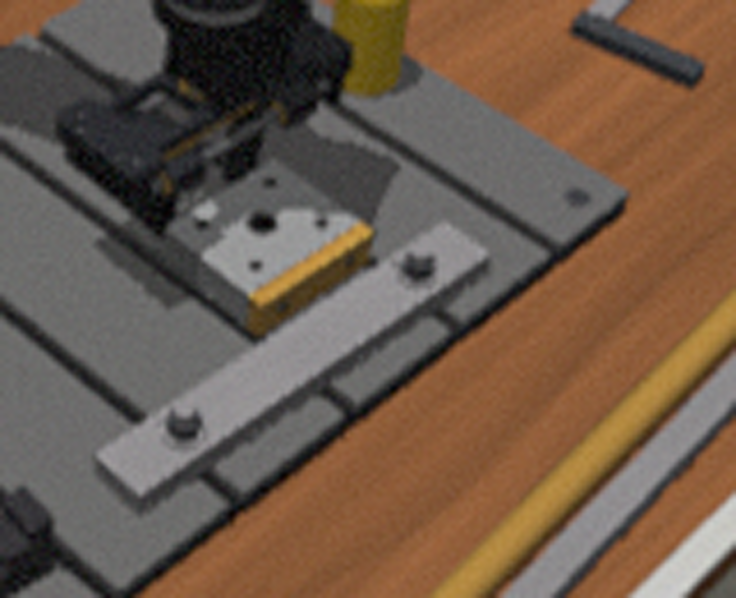

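Request:
carry_out(commands=[{"tx": 0.005, "ty": 0, "tz": 0, "rx": 0, "ry": 0, "rz": 0, "jaw": 0.7}, {"tx": 0.01, "ty": 0, "tz": 0, "rx": 0, "ry": 0, "rz": 0, "jaw": 0.7}, {"tx": 0.014, "ty": 0, "tz": 0, "rx": 0, "ry": 0, "rz": 0, "jaw": 0.7}, {"tx": 0.017, "ty": 0, "tz": 0, "rx": 0, "ry": 0, "rz": 0, "jaw": 0.7}, {"tx": 0.02, "ty": 0, "tz": 0, "rx": 0, "ry": 0, "rz": 0, "jaw": 0.7}])

```text
time: 14.15
position: [0.5791, 0.0686, 0.0312]
tool_rot: [3.137, -0.094, -0.031]
ft_force: [-26.4, 0.0, 19.0]
grip_width: 0.705
```

Request:
carry_out(commands=[{"tx": 0.001, "ty": 0, "tz": 0, "rx": 0, "ry": 0, "rz": 0, "jaw": 0.7}, {"tx": 0.002, "ty": 0, "tz": 0, "rx": 0, "ry": 0, "rz": 0, "jaw": 0.7}, {"tx": 0.002, "ty": 0, "tz": 0, "rx": 0, "ry": 0, "rz": 0, "jaw": 0.7}])

```text
time: 14.52
position: [0.579, 0.0686, 0.0311]
tool_rot: [3.136, -0.093, -0.037]
ft_force: [-27.4, 0.0, 20.7]
grip_width: 0.701
```

Run:
```python
from h2 import *
im=get_image("scene"); cv2.imwrite("pics/s9.png",cv2.resize(im[180:310,270:430,::-1],None,fx=4.6,fy=4.6,interpolation=cv2.INTER_CUBIC)); s=ctrl.get_state();print(s["position"],s["ft_force"])
```

```text
[0.5789956  0.06860543 0.0311091 ] [-28.5823389   -0.33849734  20.65754156]
```

View pics/s9.png

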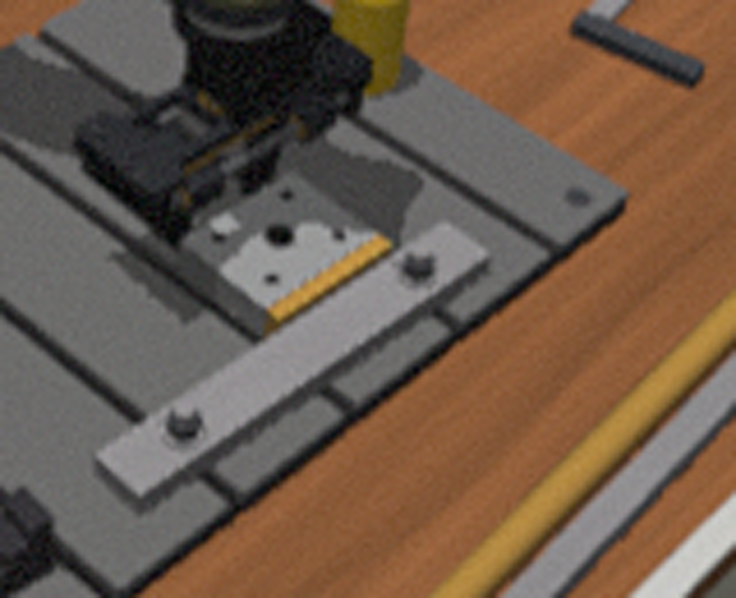

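The brass is on the fence and the block no longer advances. I back straight off and check from the top.

Request:
carry_out(commands=[{"tx": -0.008, "ty": 0, "tz": 0, "rx": 0, "ry": 0, "rz": 0, "jaw": 0.7}, {"tx": -0.025, "ty": 0, "tz": 0, "rx": 0, "ry": 0, "rz": 0, "jaw": 0.7}, {"tx": -0.06, "ty": 0, "tz": -0.02, "rx": 0, "ry": 0, "rz": 0, "jaw": 0.7}, {"tx": -0.09, "ty": 0.04, "tz": -0.07, "rx": 0, "ry": 0, "rz": 0, "jaw": 0.7}, {"tx": -0.1, "ty": 0.1, "tz": -0.09, "rx": 0, "ry": 0, "rz": 0, "jaw": 0.7}, {"tx": -0.1, "ty": 0.15, "tz": -0.09, "rx": 0, "ry": 0, "rz": 0, "jaw": 0.7}, {"tx": -0.1, "ty": 0.2, "tz": -0.09, "rx": 0, "ry": 0, "rz": 0, "jaw": 0.7}, {"tx": -0.1, "ty": 0.22, "tz": -0.09, "rx": 0, "ry": 0, "rz": 0, "jaw": 0.7}, {"tx": -0.1, "ty": 0.22, "tz": -0.09, "rx": 0, "ry": 0, "rz": 0, "jaw": 0.7}])

```text
time: 15.7
position: [0.4773, -0.1468, 0.1227]
tool_rot: [-3.14, 0.099, -0.001]
ft_force: [-0.5, 0.3, 0.2]
grip_width: 0.7
```

Run:
```python
from h2 import *
im=get_image("top"); cv2.imwrite("pics/t10.png",cv2.resize(im[115:195,200:360,::-1],None,fx=5,fy=5,interpolation=cv2.INTER_CUBIC))
im=get_image("scene"); cv2.imwrite("pics/s10.png",cv2.resize(im[180:310,270:430,::-1],None,fx=4.6,fy=4.6,interpolation=cv2.INTER_CUBIC)); s=ctrl.get_state();print(s["time"],s["position"],s["ft_force"])
```

```text
15.8 [ 0.47753418 -0.14380166  0.12259609] [ 0.13779755  0.75147165 -0.63549527]
```

View pics/t10.png

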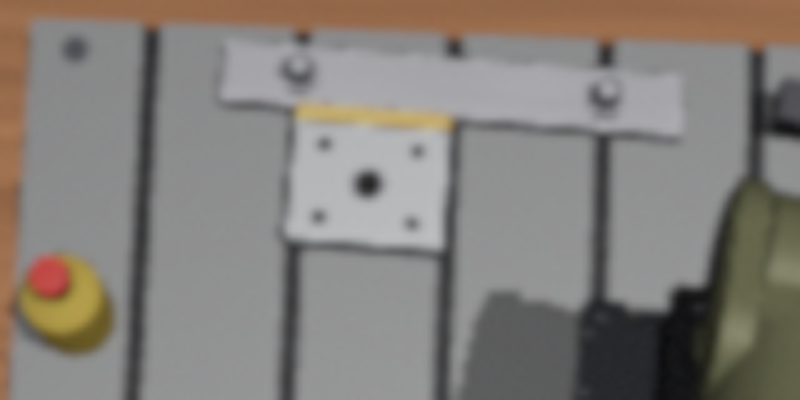

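View pics/s10.png

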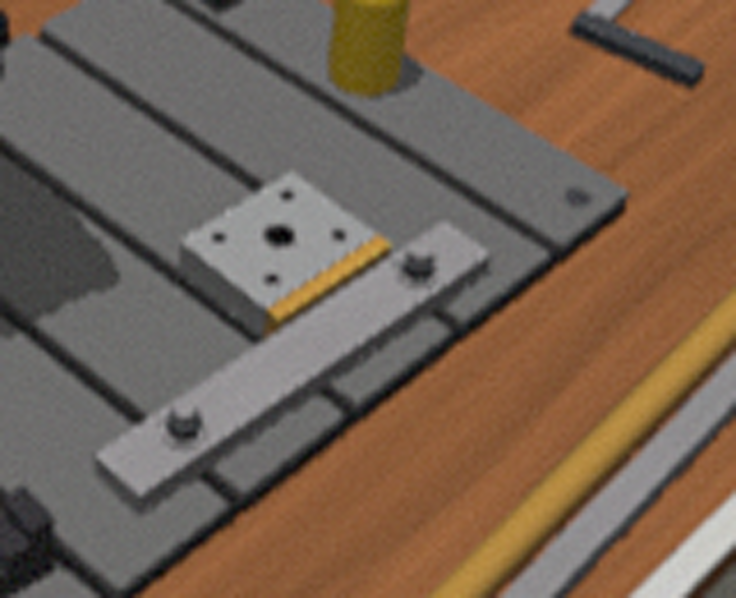

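Run:
```python
from h2 import *
g=lambda u,v,z: ray("top",200+u/5-.4,115+v/5-.4,z)[:2]
P=[g(297,105,.05),g(453,117,.05),g(445,250,.05),g(287,238,.05)]
f0,f1=g(220,102,.02),g(681,137,.02)
# fence far top edge minus 40mm as second reference
h0,h1=g(224,39,.04),g(684,75,.04)
for n,a,b,o in(("foot",f0,f1,0),("far edge",h0,h1,.04)):
    d=(a-b)/np.linalg.norm(a-b); nx=np.array([d[1],-d[0]])
    print(n,"yaw",np.degrees(np.arctan2(nx[1],nx[0])).round(2),[round(float((p-a)@nx+o)*1000,1) for p in P])
d=P[0]-P[1]; print("brass edge yaw",np.degrees(np.arctan2(d[1],d[0]))-90); d=P[3]-P[2]; print("back yaw",np.degrees(np.arctan2(d[1],d[0]))-90)
```

```text
foot yaw -3.41 [-6.2, -6.3, -94.3, -94.3]
far edge yaw -3.57 [-3.1, -2.9, -90.8, -91.2]
brass edge yaw -3.474163703491527
back yaw -3.3817824286259395
```

Run:
```python
from h2 import *
ims=[get_image("top").astype(float) for _ in range(6)]
im=np.mean(ims,0); cv2.imwrite("pics/t11.png",cv2.resize(im[125:175,235:300,::-1].astype(np.uint8),None,fx=12,fy=12,interpolation=cv2.INTER_NEAREST))
for u in (250,262,275,285,300,310):
    print(u,[(int(im[v,u].mean()),int(im[v,u,0]-im[v,u,2])) for v in range(120,148)])
```

```text
250 [(129, 23), (136, 4), (140, -1), (148, -2), (159, -3), (164, -3), (165, -3), (165, -3), (165, -3), (165, -3), (166, -3), (166, -3), (167, -3), (167, -3), (154, -2), (117, -2), (103, -2), (127, -1), (139, -1), (140, -1), (140, -1), (140, -1), (140, 0), (140, -1), (141, -1), (141, -1), (141, -1), (141, -1)]
262 [(115, 54), (116, 26), (114, 5), (124, -1), (144, -2), (156, -3), (152, -4), (140, -4), (128, -4), (121, -4), (123, -3), (132, -3), (146, -3), (158, -3), (165, 4), (164, 29), (161, 65), (159, 81), (160, 63), (163, 20), (173, 0), (179, -3), (177, -3), (173, -3), (174, -3), (178, -3), (181, -3), (181, -3)]
275 [(117, 54), (129, 23), (136, 4), (138, 0), (141, -1), (150, -2), (160, -3), (165, -3), (166, -2), (167, -3), (168, -3), (168, -2), (169, -3), (169, -3), (170, -3), (169, 3), (165, 28), (162, 65), (160, 81), (161, 61), (165, 19), (175, -1), (180, -3), (181, -2), (181, -3), (181, -3), (182, -3), (180, -3)]
285 [(115, 63), (126, 35), (135, 8), (138, 0), (139, -1), (145, -1), (156, -2), (163, -3), (164, -3), (165, -2), (166, -3), (166, -2), (166, -3), (167, -3), (168, -4), (169, -2), (168, 10), (163, 44), (159, 76), (159, 80), (170, 49), (180, 11), (183, -2), (178, -3), (170, -3), (168, -2), (175, -3), (181, -3)]
300 [(114, 74), (121, 54), (132, 20), (138, 2), (139, -1), (139, -1), (142, -1), (152, -2), (162, -2), (167, -3), (168, -2), (169, -2), (169, -3), (168, -3), (168, -3), (168, -3), (170, -3), (170, -3), (157, -3), (119, -2), (104, -1), (130, -1), (141, -1), (143, -1), (143, -1), (143, -1), (143, 0), (143, 0)]
310 [(114, 77), (117, 64), (126, 33), (135, 8), (139, 0), (139, -1), (140, -1), (147, -1), (158, -2), (166, -3), (168, -3), (169, -3), (169, -3), (169, -3), (168, -3), (167, -2), (168, -2), (169, -3), (170, -3), (159, -3), (121, -2), (107, -1), (132, 0), (142, -1), (143, -1), (143, -1), (143, -1), (143, -1)]
```

View pics/t11.png

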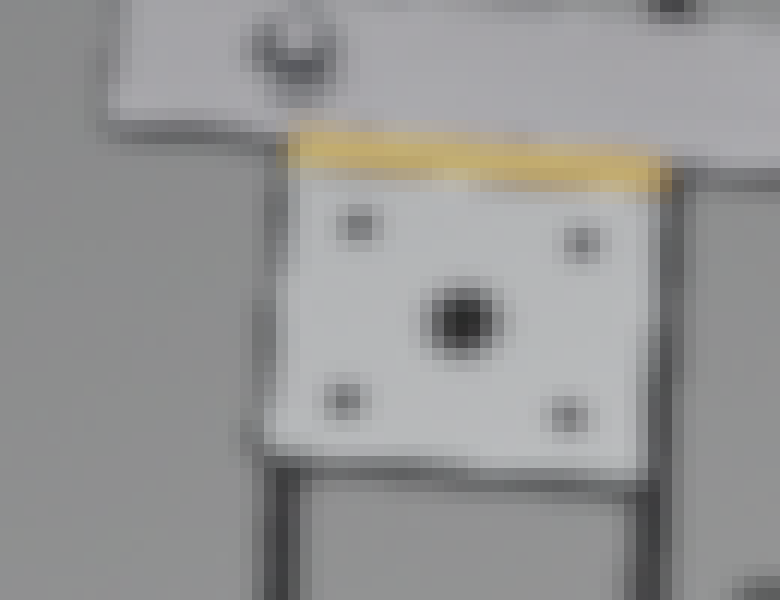

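The brass face is parallel to the fence within about 0.2°, and no dark gap shows along the joint. The vision offset is only good to a few mm, so I press once more to confirm the stop position.

Request:
carry_out(commands=[{"tx": 0, "ty": -0.05, "tz": 0, "rx": 0, "ry": 0, "rz": 0, "jaw": 0.7}, {"tx": 0, "ty": -0.1, "tz": 0, "rx": 0, "ry": 0, "rz": 0, "jaw": 0.7}, {"tx": 0, "ty": -0.15, "tz": 0.0, "rx": 0, "ry": 0, "rz": 0, "jaw": 0.7}, {"tx": 0, "ty": -0.2, "tz": 0.03, "rx": 0, "ry": 0, "rz": 0, "jaw": 0.7}, {"tx": 0, "ty": -0.22, "tz": 0.07, "rx": 0, "ry": 0, "rz": 0, "jaw": 0.7}, {"tx": 0.03, "ty": -0.22, "tz": 0.088, "rx": 0, "ry": 0, "rz": 0, "jaw": 0.7}, {"tx": 0.06, "ty": -0.22, "tz": 0.088, "rx": 0, "ry": 0, "rz": 0, "jaw": 0.7}, {"tx": 0.08, "ty": -0.22, "tz": 0.088, "rx": 0, "ry": 0, "rz": 0, "jaw": 0.7}, {"tx": 0.09, "ty": -0.22, "tz": 0.088, "rx": 0, "ry": 0, "rz": 0, "jaw": 0.7}, {"tx": 0.096, "ty": -0.22, "tz": 0.088, "rx": 0, "ry": 0, "rz": 0, "jaw": 0.7}, {"tx": 0.1, "ty": -0.22, "tz": 0.088, "rx": 0, "ry": 0, "rz": 0, "jaw": 0.7}, {"tx": 0.102, "ty": -0.22, "tz": 0.088, "rx": 0, "ry": 0, "rz": 0, "jaw": 0.7}])

```text
time: 17.6
position: [0.5791, 0.0691, 0.0327]
tool_rot: [3.136, -0.091, -0.041]
ft_force: [-31.4, -0.0, 21.7]
grip_width: 0.704
```

Request:
carry_out(commands=[{"tx": 0.003, "ty": 0, "tz": 0, "rx": 0, "ry": 0, "rz": 0, "jaw": 0.7}, {"tx": 0.005, "ty": 0, "tz": 0, "rx": 0, "ry": 0, "rz": 0, "jaw": 0.7}, {"tx": 0.005, "ty": 0, "tz": 0, "rx": 0, "ry": 0, "rz": 0, "jaw": 0.7}])

```text
time: 17.98
position: [0.5792, 0.0691, 0.0324]
tool_rot: [3.133, -0.09, -0.056]
ft_force: [-40.5, -2.0, 27.9]
grip_width: 0.698
```

The block stops at the same TCP x of 0.579 even at 40 N, so it is hard against the fence. I back off, take a last look and hand in.

Request:
carry_out(commands=[{"tx": -0.01, "ty": 0, "tz": 0, "rx": 0, "ry": 0, "rz": 0, "jaw": 0.7}, {"tx": -0.025, "ty": 0, "tz": 0, "rx": 0, "ry": 0, "rz": 0, "jaw": 0.7}, {"tx": -0.06, "ty": 0, "tz": -0.02, "rx": 0, "ry": 0, "rz": 0, "jaw": 0.7}, {"tx": -0.09, "ty": 0.04, "tz": -0.07, "rx": 0, "ry": 0, "rz": 0, "jaw": 0.7}, {"tx": -0.1, "ty": 0.1, "tz": -0.1, "rx": 0, "ry": 0, "rz": 0, "jaw": 0.7}, {"tx": -0.1, "ty": 0.15, "tz": -0.1, "rx": 0, "ry": 0, "rz": 0, "jaw": 0.7}, {"tx": -0.1, "ty": 0.2, "tz": -0.1, "rx": 0, "ry": 0, "rz": 0, "jaw": 0.7}, {"tx": -0.1, "ty": 0.2, "tz": -0.1, "rx": 0, "ry": 0, "rz": 0, "jaw": 0.7}, {"tx": -0.1, "ty": 0.2, "tz": -0.1, "rx": 0, "ry": 0, "rz": 0, "jaw": 0.7}])

```text
time: 19.1
position: [0.4852, -0.1255, 0.1347]
tool_rot: [-3.14, 0.094, -0.001]
ft_force: [-0.4, 0.4, 0.5]
grip_width: 0.701
```

Run:
```python
from h2 import *
im=get_image("top"); cv2.imwrite("pics/t12.png",im[:,:,::-1]); s=ctrl.get_state();print(s["time"],s["position"],s["ft_force"])
for u in(262,275,285): print(u,[(int(im[v,u].mean()),int(im[v,u,0])-int(im[v,u,2])) for v in range(132,144)])
```

```text
19.15 [ 0.48531142 -0.12470876  0.13465936] [ 0.58829273 -0.5765076   0.03616992]
262 [(145, -3), (158, -4), (165, 4), (165, 29), (161, 66), (160, 82), (161, 62), (165, 20), (174, -1), (179, -3), (177, -3), (173, -3)]
275 [(169, -3), (169, -3), (170, -4), (169, 3), (166, 29), (162, 65), (160, 82), (161, 62), (165, 19), (175, -2), (181, -4), (181, -3)]
285 [(167, -3), (167, -4), (168, -4), (169, -3), (168, 10), (164, 44), (160, 77), (160, 81), (170, 49), (180, 12), (183, -2), (179, -3)]
```

View pics/t12.png

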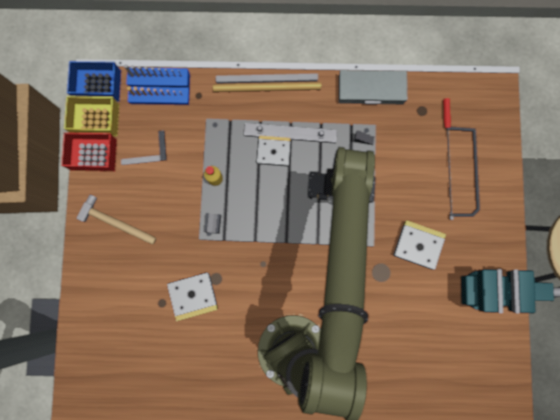

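The last view shows the block at (274,151) flat against the fence. The bystanders that can be seen are where they were, and the gripper is clear.

```bash
python3 -c "
from bench import ctrl
print(ctrl.close_job())"
```

```text
the job is handed in; nothing more can be done
None
```

I turned the die block about 113° with the closed fingertips and pushed it home, with its brass face against the fence. The job was handed in at about 19 s of the 72 s; no verdict was reported.

**How it was done:** I nudged the brass face near one end three times, then pushed the brass_right corner. That left the brass about 11° off the fence, still well short of it. I then pushed the back face square with both fingers at 0.7 opening until the block stopped.

**What the last checks showed:**
- **Angle:** the brass edge and the fence agree within about 0.2°.
- **Contact:** no gap shows along the joint. Two separate presses, at about 28 N and 40 N, both stopped at the same TCP x of 0.579 m, and the second left the block's picture unchanged.
- **Other things:** the bystanders in view look unmoved. The arm partly hides the tap wrench in the last picture, so I could not fully check it. The gripper ended clear of everything.

**What disagreed:** a rough check from hand-picked edges gave the brass 3 to 6 mm short of the fence. In that check I had taken the wrong pixel line for the fence's foot. Pixel profiles put the gap at about 1 mm, give or take 1.5 mm, and the stop position matches contact.

My automatic block detector failed whenever the arm or its shadow was in view, so I read the corners by eye from the pictures.

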